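Sweep the loose nuts into the pen

ROBOT

A 6-joint arm with a two-finger parallel gripper is mounted at the origin on the work surface; the furniture and walls round the work are solid. World frame = base frame: x ahead of the robot, y to its left, z up, the work surface at z = 0. Lengths are in mm, angles in rad, forces in N, time in s.
With the tool pointing down it reaches from about 350 to 775 mm from the base axis. Payload 5.5 kg.
Tool frame: the origin (TCP) lies at the very end of the fingers, on their centre line; the grasp point (between the pads) lies 19 mm behind it (r.tcp_to_grasp is the z of the grasp point in the tool frame, in mm); z points along the fingers, y is the line along which they close (so a half turn about z gives the same grasp; the last joint's range is limited). The gripper opens to 85 mm and grips with 20 to 120 N. Pads are 22 mm wide; open, the fingers measure 114 mm over their backs; the gripper's body (76 mm by 85 mm) begins 54 mm behind the grasp point. The pads swing forward as they close: fully open they stand 13 mm farther back than shut.
Start: joints at [-1.432, 0.313, 0.046, 1.304, 0, 1.431], TCP at [158.236, -552.841, 231.323] pointing down, gripper open.
Joint ranges: [-2.76, 2.76], [-0.86, 1.69], [-1.03, 1.26], [-2.2, 2.34], [-1.47, 1.5], [-3.14, 3.14]. Speed limits (rad/s): [2.57, 2.57, 3.14, 3.14, 3.14, 3.14].

INTERFACE

Orientations are given as a unit quaternion [x, y, z, w].
In Python, from workcell import r gives the robot as it stands.
- The arm moves only by the shell command python3 -m jog 'ROWS'. ROWS is JSON, a list of rows, each a list of 5 numbers: the shift along the tool's x, y, z in mm, then the turn about the tool's z in degrees, then the opening, from -1 (shut) to 1 (fully open). A call has 1 to 8 rows; each row shifts and turns the commanded pose from where the row before left it, along the tool's axes as they then stand; what a row does not reach is not made up. A row lasts 1/8 s, in which the tool goes at most 62.5 mm and 10.7 degrees, less where a joint would pass 70% of its speed; a pose out of reach is approached as far as the arm can. A call with a gripper value outside its range is refused whole. The fingers move at their own pace and stop on an object; the grip force is fixed at half the most. Time passes only in rows, so rows that do not move let the fingers close. It gives the time, the measured TCP pose, the force, the opening and the grip force at its end, in the units of the state.
- r.observe(): the state, without advancing time (a new reading comes with each control period).
- r.read_camera(name): name is "side" or "top"; returns (picture, depth): 480x640x3 uint8, red, green, blue; 480x640 float32, mm along the optical axis (not along the pixel's ray), 0 where there is no reading.
- r.camera_info(name): a dict with "camera_matrix" (3x3 intrinsics, pixels), "distortion" ([k1, k2, p1, p2, k3] as OpenCV has them; the pictures are not rectified), "eye" and "orientation" of the camera in the world. Camera axes: x right, y down, z forward; pixel columns grow to the right and rows downward; lengths in mm; the calibration is good to about 2 mm. A picture is of the moment at which its call begins. camera_info takes no time and is no camera call.
- r.hand_in(): hands the job in; it is judged then, once.
Trained networks look in the newest picture that a camera, given by its name, has taken for a name from the list of things; names that differ only in an ending like _2 or _b are one class to them, and where a whole thing is asked for, a point or a joint stands for the part that bears it (a point fixed in the world has none). Each returns a list of dicts, best first, with "score" (0 to 1); they miss things now and then, are a little off and sometimes report something else, mostly with a low value. They report only what shows in the picture. A call takes as long as a camera call. They do not tell look-alikes from the thing itself.
- r.look_for(camera, name): "rect" ([left, top, width, height] in pixels, round what is visible of it).
- r.cut_out(camera, name): "region" (480x640 bool, what is visible of it) and "rect" ([left, top, width, height] in pixels, round what is visible of it).
- r.landmark_of(camera, name): "xy" ([column, row] in pixels: a listed point, or the origin of a listed thing).
The state is a dict: "clock": time; "joint_pos": joint angles; "joint_velocities": joint speeds; "joint_efforts": joint torques, N m; "tcp_pos": TCP position; "tcp_rot": TCP orientation; "force": force on the tool from outside, world axes, zero at the start; "torque": the same for the moment, N m; "width": finger opening in mm; "finger_force": force on a finger pad.
Only numpy, scipy, OpenCV 4.12 (cv2) and the standard library are available. Lean on these libraries where they do the work, as an engineer would, in place of code of your own. Each camera call takes 0.05 s, during which the arm holds its last target. There are 200 camera calls.

TASK

Three large steel hexagon nuts lie scattered over the table. With closed fingers, sweep all three across the table top through the open mouth of the low wooden pen, so that each lies flat and still, wholly inside the pen. Only push them at an easy pace: do not grip, lift or flick a nut, and leave the bear figure, the small carton and the marker standing or lying as they are.

Things in the scene. Friction and masses are not known exactly. Their poses are not given: they have to be found in the camera images.
- pen: fixed pale-wood fence: three rails, 24 mm high, 12 mm thick, round bare table (no floor or sill), 110 mm deep, 140 mm wide inside. Origin: centre of that rectangle, table level. Back rail's inner face at x = +55 mm, side rails' at y = +-70 mm; the open mouth is at x = -55 mm (it looks roughly to +y of the world), with two 28 mm wings flaring outward to about y = +-100 mm
- pen_mouth (a point): middle of the pen's mouth line, 10 mm above the table; its x axis points into the pen
- nut_a: large steel hexagon nut lying flat on the table, 36 mm across flats (41.6 mm across corners), 18 mm thick, 22 mm bore, about 90 g; one of three alike. Origin: centre of its underside, z up its bore. It slides when pushed on its side
- nut_b: large steel hexagon nut lying flat on the table, 36 mm across flats (41.6 mm across corners), 18 mm thick, 22 mm bore, about 90 g; one of three alike. Origin: centre of its underside, z up its bore. It slides when pushed on its side
- nut_c: large steel hexagon nut lying flat on the table, 36 mm across flats (41.6 mm across corners), 18 mm thick, 22 mm bore, about 90 g; one of three alike. Origin: centre of its underside, z up its bore. It slides when pushed on its side
- bear: tan bear-shaped stopper standing loose among the nuts, 38x48 mm, 59 mm tall, 30 g, easily knocked over; origin: centre of its underside. To be left alone
- carton: small kraft cardboard carton standing loose nearer the robot than the nuts, 34x46 mm, 56 mm tall, 28 g; origin: centre of its underside. To be left alone
- marker: black felt marker lying loose to the left of (beyond) the nuts, 128 mm long along its x, 15 mm high; origin: its middle, underside. To be left alone
Not all that is in view belongs to the job. What is shaped like the nut_b but black or blue is not meant.

How it is judged (in metres and radians):
At the end, for the whole second after the job is handed in: All three nuts lie flat (on the table, tilted under 0.15 rad) and at rest inside the pen: each centre at least 17 mm inside the mouth line and within the rails. Bear and carton still upright; bear, carton and marker within 20 mm of where they started (x of nut_a in the frame of pen between -0.038 and 0.055 m and y of nut_a in the frame of pen between -0.07 and 0.07 m and height (world z) of each of nut_a, nut_b, nut_c below 0.006 m and angle between each of nut_a, nut_b, nut_c's own z axis and vertical below 0.15 rad and linear speed of each of nut_a, nut_b, nut_c below 0.02 m/s and x of nut_b in the frame of pen between -0.038 and 0.055 m and y of nut_b in the frame of pen between -0.07 and 0.07 m and x of nut_c in the frame of pen between -0.038 and 0.055 m and y of nut_c in the frame of pen between -0.07 and 0.07 m and distance of each of bear, carton, marker from where it was at the start of the episode below 0.02 m and angle between each of bear, carton's own z axis and vertical below 0.2 rad); the robot touches nothing.
It fails at once if a nut is lifted or carried (underside centre more than 12 mm above the table) (height (world z) of any of nut_a, nut_b, nut_c above 0.012 m).
It fails at once if a nut is flicked (faster than 0.6 m/s) (linear speed of any of nut_a, nut_b, nut_c above 0.6 m/s).
It fails at once if the bear, the carton or the marker is shifted by more than 20 mm (distance of any of bear, carton, marker from where it was at the start of the episode above 0.02 m).
It fails at once if the bear or the carton is tipped (angle between any of bear, carton's own z axis and vertical above 0.35 rad).
It also fails if it takes over 72 s, if anything falls off the work surface, if the arm or the gripper's body presses on something with over 40 N, if the wrist force passes 120 N, or if a joint passes its speed limit or range.

## Working session

There is one attempt and no reset: what is moved stays moved. The work goes in short steps, Python scripts to look and compute and a shell command to move; the robot and the scene stay as the last step left them, time stands still between calls to the robot, and variables do not carry over. Pictures are saved under pics/ and viewed, at most 10 in all, crops included, and the job is handed in when it is done.

```bash
mkdir -p pics; cat > h.py <<'E'
from workcell import r
import numpy as np, cv2
from scipy.spatial.transform import Rotation as R
def w2p(cam,P):
    i=r.camera_info(cam); M=R.from_quat(i["orientation"]).as_matrix()
    Q=(np.atleast_2d(P)-np.array(i["eye"]))@M
    return cv2.projectPoints(Q.astype(float),np.zeros(3),np.zeros(3),np.array(i["camera_matrix"],float),np.array(i["distortion"],float))[0][:,0]
def p2w(cam,uv,z=0.):
    i=r.camera_info(cam); M=R.from_quat(i["orientation"]).as_matrix()
    n=cv2.undistortPoints(np.array(uv,float).reshape(-1,1,2),np.array(i["camera_matrix"],float),np.array(i["distortion"],float))[:,0]
    d=np.c_[n,np.ones(len(n))]@M.T; e=np.array(i["eye"])
    return e+d*((z-e[2])/d[:,2])[:,None]
E
python3 - <<'E'
from h import *
for c in("top","side"):
    p,d=r.read_camera(c); cv2.imwrite(f"pics/{c}0.png",p[:,:,::-1]); np.save(f"{c}0.npy",d)
    print(c,r.camera_info(c)["eye"])
    for n in("nut_a","bear","carton","marker","pen"):
        for q in r.landmark_of(c,n): print(n,round(q["score"],2),np.round(q["xy"]),np.round(p2w(c,[q["xy"]])[0]))
    for q in r.landmark_of(c,"pen_mouth"): print("mouth",round(q["score"],2),np.round(q["xy"]),np.round(p2w(c,[q["xy"]],10)[0]))
s=r.observe();print(s["clock"],s["tcp_pos"],s["tcp_rot"],s["width"],R.from_quat(s["tcp_rot"]).as_matrix().round(2))
E
```

```text
top [ 360.17540412  142.39247433 1096.48487303]
nut_a 0.62 [280. 252.] [457. 186.   0.]
nut_a 0.61 [361. 188.] [595.  22.   0.]
nut_a 0.57 [332. 247.] [470.  80.   0.]
nut_a 0.55 [282. 224.] [514. 185.   0.]
nut_a 0.5 [321. 201.] [567. 104.   0.]
bear 0.55 [282. 188.] [590. 187.   0.]
carton 0.78 [312. 298.] [367. 118.   0.]
marker 0.77 [203. 248.] [461. 343.   0.]
side [ 386.12758781 -623.84061906  657.74864557]
nut_a 0.93 [335. 212.] [512. 183.   0.]
nut_a 0.77 [399. 270.] [590.  35.   0.]
nut_a 0.67 [298. 215.] [449. 181.   0.]
nut_a 0.67 [372. 244.] [559.  97.   0.]
nut_a 0.66 [315. 253.] [468.  86.   0.]
bear 0.58 [379. 205.] [589. 194.   0.]
carton 0.88 [252. 246.] [370. 113.   0.]
carton 0.23 [380. 203.] [593. 200.   0.]
marker 0.86 [305. 160.] [477. 343.   0.]
marker 0.24 [300. 212.] [454. 190.   0.]
0.7 [ 158.23863915 -552.8620471   231.35450833] [ 9.90297364e-01  1.38964461e-01 -6.77866576e-06  9.35778182e-05] 85.210869993566 [[ 0.96  0.28  0.  ]
 [ 0.28 -0.96 -0.  ]
 [-0.    0.   -1.  ]]
```

View pics/top0.png

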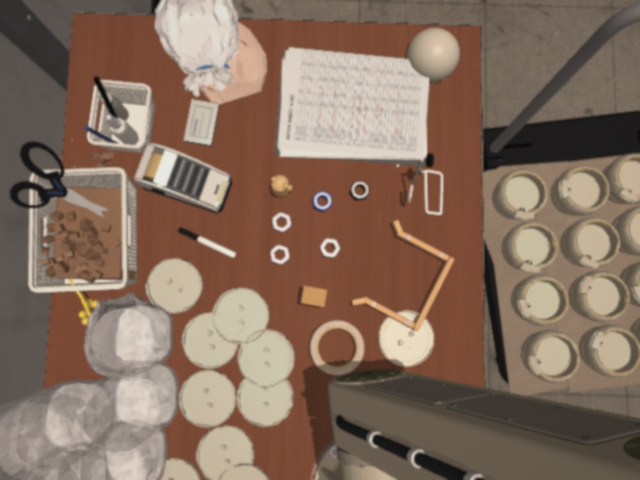

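View pics/side0.png

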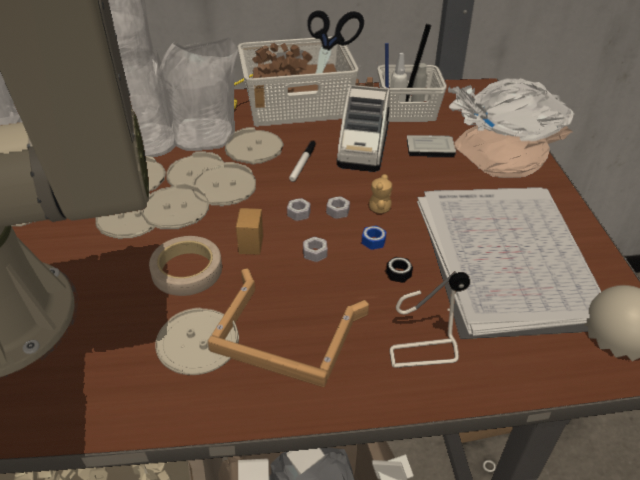

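Steel nuts at top px (280,253), (282,222) and (330,247). Look-alikes are the blue ring (322,201) and the black ring (360,190), which I reject. Next I fit the pen and nuts more precisely and check them in a close crop.

```bash
python3 - <<'E'
from h import *
from scipy.optimize import minimize
p,_=r.read_camera("top")
print([ (round(q["score"],2),q["rect"]) for q in r.cut_out("top","pen")])
hsv=cv2.cvtColor(p,cv2.COLOR_RGB2HSV)
q=r.cut_out("top","pen")
m=q[0]["region"] if q else None
# model: outline of pen rails at z=24
def seg(a,b,t=12):
    a,b=np.array(a,float),np.array(b,float); s=np.linspace(0,1,60)[:,None]
    d=(b-a)/np.linalg.norm(b-a); n=np.array([-d[1],d[0]])
    return np.vstack([a+s*(b-a)+n*k for k in(-4,0,4)])
pts=np.vstack([seg([61,-76],[61,76]),seg([61,76],[-55,76]),seg([61,-76],[-55,-76]),seg([-55,76],[-72,95]),seg([-55,-76],[-72,-95])])
if m is not None:
    dt=cv2.distanceTransform((~m).astype(np.uint8),cv2.DIST_L2,5)
    def f(x):
        c,s=np.cos(x[2]),np.sin(x[2])
        P=np.c_[x[0]+c*pts[:,0]-s*pts[:,1],x[1]+s*pts[:,0]+c*pts[:,1],np.full(len(pts),24)]
        uv=w2p("top",P).astype(np.float32)
        return cv2.remap(dt,uv[:,0],uv[:,1],cv2.INTER_LINEAR,borderValue=50).mean()
    b=min((minimize(f,[405+dx,-70,-1.57+a],method="Nelder-Mead",options=dict(initial_simplex=np.array([[405+dx,-70,-1.57+a],[425+dx,-70,-1.57+a],[405+dx,-50,-1.57+a],[405+dx,-70,-1.3+a]]))) for a in(-.6,-.3,0,.3) for dx in(0,)),key=lambda z:z.fun)
    print(b.x,b.fun); x=b.x
    np.save("pen.npy",x)
for cam in("top","side"):
    if cam=="side": r.read_camera("side")
    for n in("nut_a","bear","carton","marker"):
        for o in r.cut_out(cam,n):
            if o["score"]<.4: continue
            cs=cv2.findContours(o["region"].astype(np.uint8),0,2)[0]; c=max(cs,key=cv2.contourArea)
            h=cv2.moments(cv2.convexHull(c)); uv=[h["m10"]/h["m00"],h["m01"]/h["m00"]]
            z={"nut_a":9,"bear":35,"carton":28,"marker":7}[n]
            if cam=="top" : z={"nut_a":15,"bear":45,"carton":50,"marker":10}[n]
            print(cam,n,round(o["score"],2),np.round(uv),np.round(p2w(cam,[uv],z)[0]), p[int(uv[1]),int(uv[0])] if cam=="top" else "")
im=p[:,:,::-1].copy()
if m is not None:
    c,s=np.cos(x[2]),np.sin(x[2])
    for a in w2p("top",np.c_[x[0]+c*pts[:,0]-s*pts[:,1],x[1]+s*pts[:,0]+c*pts[:,1],np.full(len(pts),24)]): im[int(a[1]+.5),int(a[0]+.5)]=(0,255,0)
cv2.imwrite("pics/crop1.png",cv2.resize(im[170:350,240:480],None,fx=3.3,fy=3.3,interpolation=cv2.INTER_NEAREST))
E
```

```text
[(0.71, [355.5, 221.6, 97.5, 108.2])]
[409.01951704 -67.34769959  -2.03773801] 0.1092444658279419
top nut_a 0.74 [282. 222.] [517. 185.  15.] [124  75  54]
top nut_a 0.62 [360. 190.] [588.  26.  15.] [122  74  53]
top nut_a 0.56 [280. 255.] [451. 186.  15.] [126  76  55]
top nut_a 0.54 [322. 202.] [562. 103.  15.] [127  77  56]
top bear 0.81 [281. 186.] [585. 187.  45.] [221 175 119]
top carton 0.81 [314. 296.] [369. 117.  50.] [204 151  98]
top marker 0.75 [207. 242.] [473. 336.  10.] [235 226 213]
side nut_a 0.86 [399. 269.] [587.  27.   9.] 
side nut_a 0.85 [315. 248.] [467.  87.   9.] 
side nut_a 0.83 [373. 237.] [562. 104.   9.] 
side nut_a 0.62 [298. 209.] [450. 186.   9.] 
side nut_a 0.58 [337. 207.] [515. 185.   9.] 
side bear 0.92 [380. 194.] [586. 179.  35.] 
side carton 0.83 [250. 230.] [368. 117.  28.] 
side marker 0.86 [302. 161.] [470. 332.   7.]
```

View pics/crop1.png

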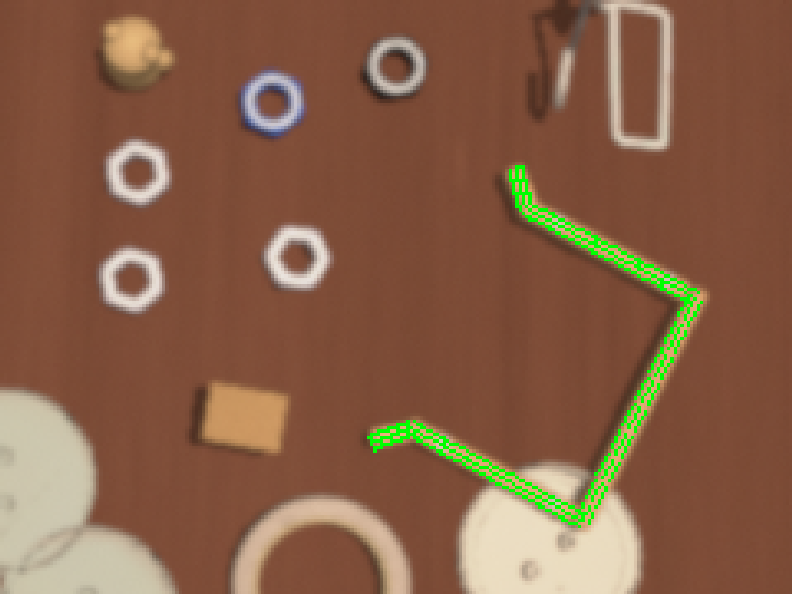

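The crop confirms three pale steel hexagons, with the green pen model lying on the rails. Next: precise nut poses in the pen frame, and the move to stand behind the nearest nut.

```bash
cat >> h.py <<'E'
X=np.array([409.0,-67.35,-2.0377])
def pen2w(x,y): c,s=np.cos(X[2]),np.sin(X[2]); return np.array([X[0]+c*x-s*y,X[1]+s*x+c*y])
def w2pen(P): c,s=np.cos(X[2]),np.sin(X[2]); d=np.array(P[:2])-X[:2]; return np.array([c*d[0]+s*d[1],-s*d[0]+c*d[1]])
def go(P,z=None,head=None):
    "tool-frame shift (after turning first) to world xy P, height z, tool-x heading deg"
    s=r.observe(); M=R.from_quat(s["tcp_rot"]).as_matrix(); t=np.array(s["tcp_pos"])
    h=np.degrees(np.arctan2(M[1,0],M[0,0])); turn=0
    if head is not None: turn=-((head-h+180)%360-180)
    hh=np.radians(h-turn); x=np.array([np.cos(hh),np.sin(hh)]); y=np.array([x[1],-x[0]])
    d=np.array(P)-t[:2]
    print(f"clock {s['clock']:.2f} tcp {t.round(1)} head {h:.1f} turn {turn:.1f} | shift x {d@x:.1f} y {d@y:.1f} z {t[2]-(z if z is not None else t[2]):.1f}")
def nut(p,uv,draw=None):
    "fit hexagon ring on bright grey pixels about uv"
    from scipy.optimize import minimize
    sc=8; u,v=int(uv[0]),int(uv[1]); k=18
    g=p[v-k:v+k,u-k:u+k].astype(float); b=g[:,:,2] # blue: wood dark, steel bright
    a=np.linspace(0,2*np.pi,73)[:-1]
    def m(x,y,t,scale,z=18):
        rad=scale*18/np.cos((a-t+np.pi/6)%(np.pi/3)-np.pi/6)
        return w2p("top",np.c_[x+rad*np.cos(a),y+rad*np.sin(a),np.full(72,z)])
    def samp(q): q=(q-[u-k,v-k]).astype(np.float32); return cv2.remap(b.astype(np.float32),q[:,0],q[:,1],cv2.INTER_LINEAR).mean()
    f=lambda w: -(samp(m(*w,.86))-samp(m(*w,1.12))+ .5*samp(m(*w,.78)))
    x0=p2w("top",[uv],18)[0]
    return min((minimize(f,[x0[0],x0[1],t],method="Nelder-Mead",options=dict(initial_simplex=np.array([[x0[0],x0[1],t],[x0[0]+4,x0[1],t],[x0[0],x0[1]+4,t],[x0[0],x0[1],t+.2]]))) for t in(0,.25,.5,.75)),key=lambda q:q.fun)
E
python3 - <<'E'
from h import *
p,_=r.read_camera("top")
for n,uv in(("N1",(330,248)),("N2",(282,222)),("N3",(280,254))):
    b=nut(p,uv); print(n,b.x.round(2),round(b.fun),"pen",w2pen(b.x).round(1),"flat normals",(np.degrees(b.x[2])%60).round(1))
    if n=="N1":
        N=b.x[:2]; T=pen2w(25,-45); d=(T-N)/np.linalg.norm(T-N); h=np.degrees(np.arctan2(*d[::-1]))
        print("push heading",h); go(N-d*50,150,h+180)
E
```

```text
N1 [ 4.6816e+02  8.6020e+01 -6.0000e-02] -221 pen [-163.6  -16.2] flat normals 56.5
push heading -125.4337712774542
clock 1.35 tcp [ 158.2 -552.8  231.3] head 16.0 turn -38.6 | shift x 750.2 y -117.9 z 81.3
N2 [517.82 185.28   0.72] -212 pen [-274.6  -16.5] flat normals 41.4Traceback (most recent call last):
  File "<stdin>", line 4, in <module>
  File "h.py", line 36, in nut
    return min((minimize(f,[x0[0],x0[1],t],method="Nelder-Mead",options=dict(initial_simplex=np.array([[x0[0],x0[1],t],[x0[0]+4,x0[1],t],[x0[0],x0[1]+4,t],[x0[0],x0[1],t+.2]]))) for t in(0,.25,.5,.75)),key=lambda q:q.fun)
  File "h.py", line 36, in <genexpr>
    return min((minimize(f,[x0[0],x0[1],t],method="Nelder-Mead",options=dict(initial_simplex=np.array([[x0[0],x0[1],t],[x0[0]+4,x0[1],t],[x0[0],x0[1]+4,t],[x0[0],x0[1],t+.2]]))) for t in(0,.25,.5,.75)),key=lambda q:q.fun)
                ~~~~~~~~^^^^^^^^^^^^^^^^^^^^^^^^^^^^^^^^^^^^^^^^^^^^^^^^^^^^^^^^^^^^^^^^^^^^^^^^^^^^^^^^^^^^^^^^^^^^^^^^^^^^^^^^^^^^^^^^^^^^^^^^^^^^^^^^^^^^^^^^^^^^^^^^^^^^^^^^^
    res = _minimize_neldermead(fun, x0, args, callback, bounds=bounds,
                               **options)
    fxr = func(xr)
    fx = function(np.copy(x), *(wrapper_args + args))
  File "h.py", line 34, in <lambda>
    f=lambda w: -(samp(m(*w,.86))-samp(m(*w,1.12))+ .5*samp(m(*w,.78)))
                       ~^^^^^^^^
  File "h.py", line 32, in m
    return w2p("top",np.c_[x+rad*np.cos(a),y+rad*np.sin(a),np.full(72,z)])
  File "h.py", line 5, in w2p
    i=r.camera_info(cam); M=R.from_quat(i["orientation"]).as_matrix()
ValueError: time passes only in moves, steps and waits
```

```bash
sed -i 's/^def w2p(/import functools\n@functools.cache\ndef info(c): return r.camera_info(c)\ndef w2p(/; s/i=r.camera_info(cam)/i=info(cam)/' h.py
python3 -m jog '[[0,0,0,-10,-1],[0,0,0,-10,-1],[0,0,0,-10,-1],[0,0,0,-8.5,-1],[55,-9,0,0,-1],[55,-9,0,0,-1],[55,-9,0,0,-1],[55,-9,0,0,-1]]'
python3 -m jog '[[55,-9,0,0,-1],[55,-9,0,0,-1],[55,-9,0,0,-1],[55,-9,0,0,-1],[55,-9,0,0,-1],[55,-9,20,0,-1],[55,-9,20,0,-1],[45,-9,20,0,-1]]'
python3 - <<'E'
from h import *
N=np.array([468.16,86.02]); T=pen2w(25,-45); d=(T-N)/np.linalg.norm(T-N); h=np.degrees(np.arctan2(*d[::-1]))
go(N-d*46,8,h+180); print(r.observe()["joint_pos"],r.observe()["width"])
E
```

```text
clock: 2.35
tcp_pos: [257.3, -351.4, 231.4]
tcp_rot: [0.889, 0.457, 0.0, 0.0]
force: [1.2, -0.5, 0.3]
width: -0.1
finger_force: 0.0
clock: 3.35
tcp_pos: [449.0, 40.9, 171.0]
tcp_rot: [0.889, 0.458, 0.001, 0.0]
force: [0.7, -0.9, -0.8]
width: -0.1
finger_force: 0.0
clock 3.35 tcp [449.   40.9 171. ] head 54.5 turn -0.0 | shift x 93.9 y -10.5 z 163.0
[-8.73726453e-02  1.02888121e-01 -3.70651622e-01  1.09583435e+00
 -1.13230891e-04  2.10236971e+00] -0.11767880139943755
```

```bash
python3 -m jog '[[50,-5,20,0,-1],[44,-5.5,35,0,-1],[0,0,30,0,-1],[0,0,0,0,-1]]'
python3 - <<'E'
from h import *
N=np.array([468.16,86.02]); T=pen2w(25,-45); d=(T-N)/np.linalg.norm(T-N); h=np.degrees(np.arctan2(*d[::-1]))
go(N-d*46,8,h+180)
p,_=r.read_camera("side"); cv2.imwrite("pics/s1.png",p[100:400,150:550,::-1].repeat(2,0).repeat(2,1)[:600])
E
```

```text
clock: 3.85
tcp_pos: [491.8, 121.9, 84.0]
tcp_rot: [0.889, 0.458, -0.003, -0.001]
force: [0.1, -0.6, 0.8]
width: 0.1
finger_force: 0.0
clock 3.85 tcp [491.8 121.9  84. ] head 54.5 turn -0.0 | shift x 3.1 y 1.5 z 76.0
```

View pics/s1.png

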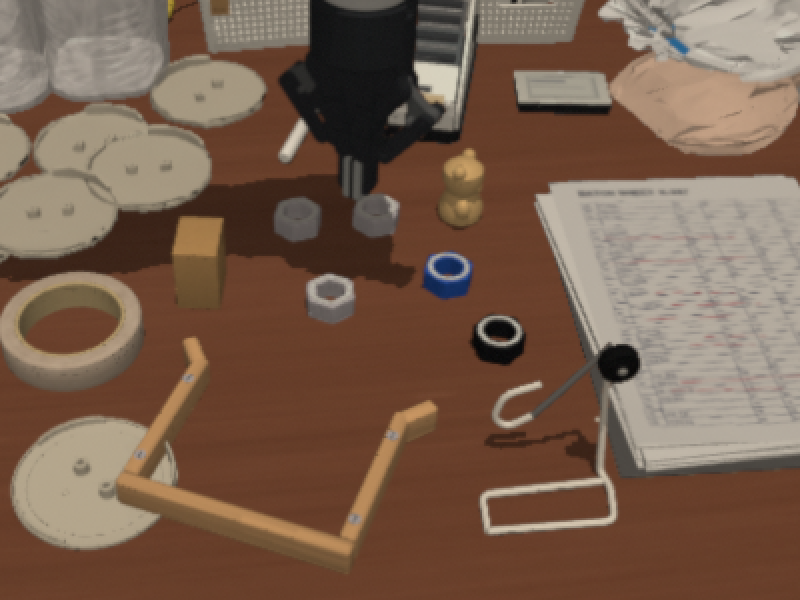

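```bash
python3 -m jog '[[3,1.5,26,0,-1],[0,0,26,0,-1],[0,0,23,0,-1],[0,0,0,0,-1],[-10,0,0,0,-1],[-15,0,0,0,-1],[-15,0,0,0,-1],[-15,0,0,0,-1]]'
cat > look.py <<'E'
from h import *
import sys
p,_=r.read_camera("top")
cs=[[float(v) for v in a.split(",")] for a in sys.argv[1:]]
s=r.observe(); print("tcp pen",w2pen(s["tcp_pos"]).round(1),"z",s["tcp_pos"][2],"F",np.round(s["force"],1),"t",s["clock"])
for c in cs:
    uv=w2p("top",[[*pen2w(*c),18]])[0]; b=nut(p,uv); print("pen",w2pen(b.x).round(1),"fit",round(b.fun),"normal mod60 in pen",round((np.degrees(b.x[2]-X[2])+30)%60-30,1))
E
python3 look.py -- 2>/dev/null || true; python3 look.py=1 2>/dev/null; python3 look.py " -147,-18"
```

```text
clock: 4.9
tcp_pos: [464.7, 77.3, 11.8]
tcp_rot: [0.889, 0.458, 0.0, 0.0]
force: [0.7, -0.3, 0.2]
width: 0.2
finger_force: 0.5
tcp pen [-153.4  -16.4] z 11.265368085057137 F [-0.  -0.5 -0.1] t 5.0
pen [-123.3  -25.8] fit -96 normal mod60 in pen -10.1
```

```bash
python3 -m jog '[[-15,0,4,0,-1],[-15,0,0,0,-1],[-15,0,0,0,-1],[-15,0,0,0,-1],[-10,0,0,0,-1],[0,0,0,0,-1]]'
python3 look.py " -53,-30"
python3 - <<'E'
from h import *
p,_=r.read_camera("side"); cv2.imwrite("pics/s2.png",p[160:400,150:470,::-1].repeat(2,0).repeat(2,1))
E
```

```text
clock: 5.75
tcp_pos: [423.8, 20.7, 7.3]
tcp_rot: [0.889, 0.457, -0.0, -0.0]
force: [0.2, 0.6, -1.1]
width: 0.2
finger_force: 0.0
tcp pen [-85.8 -26.1] z 7.3581186150260445 F [ 1.4 -0.2 -0.5] t 5.8
pen [-56.3  -7.4] fit -112 normal mod60 in pen -1.6
```

View pics/s2.png

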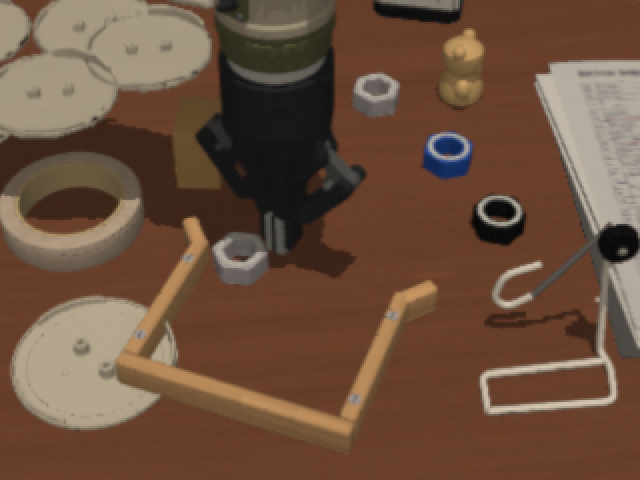

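```bash
cat > look2.py <<'E'
from h import *
s=r.observe(); print("tcp pen",w2pen(s["tcp_pos"]).round(1),"z",round(s["tcp_pos"][2],1),"t",round(s["clock"],2))
for cam in ("side","top"):
    p,_=r.read_camera(cam)
    for o in r.cut_out(cam,"nut_a"):
        if o["score"]<.25: continue
        c=max(cv2.findContours(o["region"].astype(np.uint8),0,2)[0],key=cv2.contourArea)
        h=cv2.moments(cv2.convexHull(c))
        if h["m00"]<20: continue
        uv=[h["m10"]/h["m00"],h["m01"]/h["m00"]]; P=p2w(cam,[uv],9 if cam=="side" else 14)[0]
        q=w2pen(P)
        if q[0]<-200 and q[1]>30: continue
        if q[1]>60: continue
        print(cam,round(o["score"],2),np.round(uv),"pen",q.round(1))
E
python3 look2.py; python3 - <<'E'
from h import *
print(w2pen(p2w("side",[(270,288)],9)[0]))
E
```

```text
tcp pen [-86.1 -25.9] z 7.4 t 5.85
side 0.81 [271. 289.] pen [-58.9 -46.7]
side 0.61 [337. 207.] pen [-274.6  -19.2]
top 0.69 [280. 254.] pen [-245.4  -76. ]
top 0.64 [281. 222.] pen [-274.2  -16.6]
[-60.51316518 -48.34812821]
```

```bash
python3 - <<'E'
from h import *
go(pen2w(-112,-30)); go(pen2w(-108,-58),7,75.2)
E
```

```text
clock 6.05 tcp [424.7  21.6   7.3] head 54.5 turn 0.0 | shift x 24.6 y -7.9 z 0.0
clock 6.05 tcp [424.7  21.6   7.3] head 54.5 turn -20.7 | shift x 27.7 y -26.9 z 0.3
```

```bash
python3 -m jog '[[26,0,0,0,-1],[0,0,0,-10.4,-1],[0,0,0,-10.3,-1],[3.4,-18,0,0,-1],[0,-18,0,0,-1],[0,0,0,0,-1]]'
python3 look2.py
```

```text
clock: 6.8
tcp_pos: [402.7, 55.8, 6.8]
tcp_rot: [0.793, 0.609, -0.001, -0.001]
force: [-0.3, 0.3, -0.6]
width: 0.1
finger_force: 0.0
tcp pen [-107.1  -61. ] z 6.8 t 6.8
side 0.82 [337. 207.] pen [-273.5  -19.3]
side 0.76 [270. 289.] pen [-59.2 -47.4]
side 0.68 [304. 207.] pen [-253.   -69.9]
top 0.65 [282. 223.] pen [-273.   -17.6]
top 0.63 [280. 254.] pen [-245.6  -76.4]
```

```bash
python3 -m jog '[[-10,0,0,0,-1],[-10,0,0,0,-1],[-12,0,0,0,-1],[-12,0,0,0,-1],[-10,0,0,0,-1],[0,0,0,0,-1]]'
python3 look2.py
```

```text
clock: 7.75
tcp_pos: [391.6, 2.0, 7.3]
tcp_rot: [0.793, 0.609, -0.0, 0.0]
force: [1.0, -0.3, -0.1]
width: 0.0
finger_force: 0.0
tcp pen [-54.1 -46.7] z 7.3 t 7.75
side 0.94 [337. 207.] pen [-273.2  -18.7]
side 0.89 [264. 308.] pen [-21.1 -40.6]
side 0.73 [300. 209.] pen [-246.3  -74.1]
side 0.38 [304. 157.] pen [-392.2 -125. ]
top 0.56 [280. 254.] pen [-245.5  -76.1]
top 0.55 [282. 222.] pen [-273.6  -17. ]
```

```bash
python3 -m jog '[[-12,0,0,0,-1],[-12,0,0,0,-1],[-12,0,0,0,-1],[-9,0,0,0,-1],[0,0,0,0,-1]]'
python3 look2.py
```

```text
clock: 8.57
tcp_pos: [380.1, -41.6, 7.3]
tcp_rot: [0.793, 0.609, -0.0, 0.0]
force: [-0.8, -0.8, 0.2]
width: -0.2
finger_force: 0.0
tcp pen [-10.  -37.4] z 7.3 t 8.57
side 0.97 [257. 333.] pen [ 22.4 -31.2]
side 0.87 [298. 209.] pen [-245.3  -77.6]
side 0.85 [337. 207.] pen [-273.   -19.3]
top 0.51 [281. 222.] pen [-274.5  -17.2]
top 0.47 [280. 255.] pen [-245.   -76.7]
```

```bash
python3 -m jog '[[12,0,0,0,-1],[0,0,-30,-7.5,-1],[0,0,-40,-7.5,-1],[0,0,-30,-8,-1],[0,0,0,0,-1]]'
python3 - <<'E'
from h import *
go(pen2w(-312,-43),7,98.2)
E
```

```text
clock: 9.4
tcp_pos: [385.4, -28.8, 109.3]
tcp_rot: [0.655, 0.756, 0.001, 0.002]
force: [-0.5, 0.4, -0.9]
width: 0.1
finger_force: 0.0
clock 9.40 tcp [385.4 -28.8 109.3] head 98.2 turn 0.0 | shift x 238.8 y 161.3 z 102.3
```

```bash
python3 -m jog '[[40,27,0,0,-1],[40,27,0,0,-1],[40,27,0,0,-1],[40,27,0,0,-1],[40,27,0,0,-1],[38,26,0,0,-1],[0,0,0,0,-1],[0,0,0,0,-1]]'
python3 - <<'E'
from h import *
go(pen2w(-312,-43),7,98.2)
E
python3 look2.py
```

```text
clock: 10.4
tcp_pos: [507.4, 229.4, 105.8]
tcp_rot: [0.655, 0.756, -0.001, -0.001]
force: [-0.3, -1.2, -0.3]
width: 0.3
finger_force: 0.0
clock 10.40 tcp [507.4 229.4 105.8] head 98.2 turn -0.0 | shift x 0.7 y 3.8 z 98.8
tcp pen [-309.3  -45.7] z 105.8 t 10.4
side 0.9 [257. 333.] pen [ 22.5 -31.7]
side 0.81 [337. 207.] pen [-273.   -18.8]
side 0.55 [298. 209.] pen [-244.8  -78.4]
top 0.53 [407. 298.] pen [ 21.6 -31.4]
```

```bash
python3 -m jog '[[0,3.8,35,0,-1],[0,0,35,0,-1],[0,0,28,0,-1],[0,0,0,0,-1],[-10,0,0,0,-1],[-10,0,0,0,-1],[-8,0,0,0,-1],[0,0,0,0,-1]]'
python3 look2.py
```

```text
clock: 11.6
tcp_pos: [517.2, 201.4, 9.9]
tcp_rot: [0.655, 0.755, 0.0, 0.0]
force: [0.5, 0.7, -0.2]
width: 0.1
finger_force: 0.0
tcp pen [-288.7  -24.3] z 9.9 t 11.6
side 0.81 [257. 333.] pen [ 22.7 -31.5]
side 0.8 [340. 212.] pen [-261.2  -10.1]
side 0.68 [298. 209.] pen [-245.7  -77.8]
top 0.49 [407. 297.] pen [ 20.8 -30.7]
```

```bash
python3 -m jog '[[-10,0,2,2,-1],[-11,0,0,4,-1],[-11,0,0,4,-1],[-11,0,0,4,-1],[-10,0,0,4,-1],[0,0,0,0,-1]]'
python3 look2.py
```

```text
clock: 12.55
tcp_pos: [518.1, 148.6, 7.0]
tcp_rot: [0.765, 0.643, -0.0, -0.0]
force: [-0.4, 0.1, -0.3]
width: 0.1
finger_force: 0.0
tcp pen [-2.419e+02  2.000e-01] z 7.0 t 12.55
side 0.92 [257. 333.] pen [ 23.7 -31.4]
side 0.76 [298. 209.] pen [-245.6  -78.7]
side 0.59 [339. 234.] pen [-210.2    6.2]
top 0.52 [408. 298.] pen [ 22.5 -31.3]
```

```bash
python3 -m jog '[[-11,0,0,4,-1],[-11,0,0,4,-1],[-11,0,0,4,-1],[-12,0,0,1,-1],[-12,0,0,0,-1],[0,0,0,0,-1]]'
python3 look2.py
```

```text
clock: 13.5
tcp_pos: [500.7, 94.5, 7.2]
tcp_rot: [0.833, 0.553, -0.0, -0.0]
force: [0.6, -0.5, -0.1]
width: 0.1
finger_force: 0.0
tcp pen [-185.8    9. ] z 7.2 t 13.5
side 0.78 [296. 211.] pen [-238.4  -79.9]
side 0.59 [257. 333.] pen [ 22.6 -31.6]
side 0.59 [329. 257.] pen [-153.5    8.8]
top 0.63 [280. 254.] pen [-245.8  -76.4]
```

```bash
python3 -m jog '[[-12,0,0,0,-1],[-12,0,0,0,-1],[-12,0,0,0,-1],[-12,0,0,0,-1],[-12,0,0,0,-1],[-12,0,0,0,-1],[0,0,0,0,-1]]'
python3 look2.py
```

```text
clock: 14.58
tcp_pos: [472.8, 28.0, 7.2]
tcp_rot: [0.833, 0.553, -0.0, -0.0]
force: [0.5, -0.4, -0.9]
width: 0.1
finger_force: 0.0
tcp pen [-113.9   14.1] z 7.2 t 14.57
side 0.91 [315. 289.] pen [-81.   13.5]
side 0.87 [257. 333.] pen [ 22.7 -31. ]
side 0.7 [291. 208.] pen [-243.5  -89.9]
top 0.72 [280. 255.] pen [-244.8  -76.5]
```

Tracking steadily; I continue on into the pen.

```bash
python3 -m jog '[[-12,0,0,0,-1],[-12,0,0,0,-1],[-12,0,0,0,-1],[-12,0,0,0,-1],[-12,0,0,0,-1],[-12,0,0,0,-1],[-12,0,0,0,-1],[-12,0,0,0,-1]]'
python3 -m jog '[[-5,0,0,0,-1],[0,0,0,0,-1]]'
python3 look2.py
```

```text
clock: 15.78
tcp_pos: [435.8, -60.4, 7.3]
tcp_rot: [0.833, 0.553, -0.0, 0.0]
force: [-0.5, 0.8, 0.0]
width: 0.3
finger_force: 0.3
clock: 16.02
tcp_pos: [434.0, -64.6, 7.2]
tcp_rot: [0.833, 0.553, -0.0, 0.0]
force: [0.4, -0.0, 0.3]
width: 0.2
finger_force: 0.0
tcp pen [-13.7  21.1] z 7.2 t 16.02
side 0.79 [294. 342.] pen [19.4 21.4]
side 0.76 [257. 333.] pen [ 22.9 -31.4]
top 0.65 [280. 254.] pen [-245.2  -75.6]
top 0.47 [408. 299.] pen [ 22.9 -32.9]
```

```bash
python3 -m jog '[[12,0,0,0,-1],[0,0,-35,0,-1],[0,0,-40,0,-1],[0,0,-30,0,-1],[20,-20,0,0,-1],[20,-20,0,0,-1],[0,0,0,0,-1]]'
python3 look.py " -245,-76"
python3 - <<'E'
from h import *
d=np.array([np.cos(np.radians(17)),np.sin(np.radians(17))]); go(pen2w(*(np.array([-245,-76])-46*d)),7,-116.76+17+180)
E
```

```text
clock: 17.1
tcp_pos: [416.6, 1.1, 112.3]
tcp_rot: [0.832, 0.555, -0.0, -0.0]
force: [-0.5, 0.0, 0.4]
width: 0.1
finger_force: 0.0
tcp pen [-64.2 -22.8] z 112.37507708469319 F [ 0.3 -0.2 -0.3] t 17.15
pen [-246.2  -76.3] fit -208 normal mod60 in pen -21.1
clock 17.15 tcp [4.175e+02 2.000e-01 1.124e+02] head 67.3 turn -12.9 | shift x 234.5 y 2.0 z 105.4
```

```bash
python3 - <<'E'
from h import *
go(pen2w(-283,-104),7,-116.76+37+180)
E
python3 -m jog '[[0,0,0,-8.2,-1],[0,0,0,-8.2,-1],[0,0,0,-8.2,-1],[0,0,0,-8.3,-1]]'
python3 - <<'E'
from h import *
go(pen2w(-283,-104),7,-116.76+37+180)
E
```

```text
clock 17.15 tcp [4.175e+02 2.000e-01 1.124e+02] head 67.3 turn -32.9 | shift x 223.6 y 66.8 z 105.4
clock: 17.65
tcp_pos: [418.3, -1.3, 112.2]
tcp_rot: [0.641, 0.768, -0.0, 0.0]
force: [0.3, -0.6, 0.1]
width: -0.1
finger_force: 0.0
clock 17.65 tcp [418.3  -1.3 112.2] head 100.3 turn 0.1 | shift x 225.3 y 66.4 z 105.2
```

```bash
python3 -m jog '[[45,13,0,0,-1],[45,13,0,0,-1],[45,13,0,0,-1],[45,13,0,0,-1],[45,14,0,0,-1],[0,0,20,0,-1],[0,0,0,0,-1]]'
python3 - <<'E'
from h import *
go(pen2w(-283,-104),7,-116.76+37+180)
E
python3 look2.py
```

```text
clock: 18.52
tcp_pos: [442.4, 232.3, 90.8]
tcp_rot: [0.642, 0.767, -0.001, -0.001]
force: [-0.1, -0.9, 0.3]
width: 0.2
finger_force: 0.0
clock 18.52 tcp [442.4 232.3  90.8] head 100.1 turn -0.1 | shift x -0.3 y 1.1 z 83.8
tcp pen [-282.6 -105.1] z 90.8 t 18.52
side 0.94 [298. 209.] pen [-245.   -78.2]
side 0.67 [294. 341.] pen [17.6 21.1]
side 0.6 [257. 333.] pen [ 22.9 -31.5]
top 0.81 [407. 297.] pen [ 21.1 -31. ]
top 0.6 [282. 254.] pen [-242.4  -74. ]
top 0.51 [417. 274.] pen [17.3 21.2]
```

```bash
python3 -m jog '[[0,0,35,0,-1],[0,0,35,0,-1],[0,0,13.5,0,-1],[0,0,0,0,-1],[-10,0,0,0,-1],[-10,0,0,0,-1],[-8,0,0,0,-1],[0,0,0,0,-1]]'
python3 -m jog '[[-10,0,1,2,-1],[-11,0,0,4,-1],[-11,0,0,4,-1],[-11,0,0,4,-1],[-10,0,0,4,-1],[0,0,0,0,-1]]'
python3 look2.py
```

```text
clock: 19.73
tcp_pos: [448.4, 203.9, 9.1]
tcp_rot: [0.643, 0.766, 0.0, 0.0]
force: [0.8, 0.3, 0.1]
width: -0.0
finger_force: 0.0
clock: 20.48
tcp_pos: [451.2, 151.2, 7.6]
tcp_rot: [0.755, 0.656, -0.0, 0.0]
force: [-0.2, 0.3, 1.0]
width: 0.0
finger_force: 0.0
tcp pen [-214.2  -60.7] z 7.6 t 20.48
side 0.73 [257. 332.] pen [ 22.  -31.7]
side 0.67 [294. 341.] pen [18.6 20.8]
side 0.65 [299. 235.] pen [-183.3  -52.1]
top 0.72 [417. 274.] pen [16.5 20.9]
top 0.51 [407. 298.] pen [ 20.8 -31.4]
```

```bash
python3 -m jog '[[-12,0,0,2,-1],[-12,0,0,0,-1],[-12,0,0,0,-1],[-12,0,0,0,-1],[-12,0,0,0,-1],[-12,0,0,0,-1],[-8,0,0,0,-1],[0,0,0,0,-1]]'
python3 look2.py
```

```text
clock: 21.68
tcp_pos: [437.8, 72.5, 7.7]
tcp_rot: [0.766, 0.643, -0.0, 0.0]
force: [-0.3, 0.2, -0.3]
width: -0.4
finger_force: 0.0
tcp pen [-137.8  -37.2] z 7.7 t 21.68
side 0.89 [256. 333.] pen [ 22.6 -32. ]
side 0.78 [294. 270.] pen [-106.8  -29.3]
side 0.69 [294. 341.] pen [18.9 20.6]
top 0.63 [417. 274.] pen [17.7 21.4]
```

```bash
python3 -m jog '[[-12,0,0,0,-1],[-12,0,0,0,-1],[-12,0,0,0,-1],[-12,0,0,0,-1],[-12,0,0,0,-1],[-12,0,0,0,-1],[-12,0,0,0,-1],[0,0,0,0,-1]]'
python3 look2.py
```

```text
clock: 22.88
tcp_pos: [423.4, -10.6, 7.8]
tcp_rot: [0.766, 0.643, -0.0, 0.0]
force: [-0.5, 0.2, 0.4]
width: -0.2
finger_force: 0.0
tcp pen [-57.2 -12.7] z 7.8 t 22.88
side 0.96 [294. 341.] pen [18.6 20.8]
side 0.93 [289. 313.] pen [-25.7  -3.8]
side 0.59 [256. 333.] pen [ 23.1 -31.9]
```

```bash
python3 -m jog '[[-7,0,0,0,-1],[-7,0,0,0,-1],[0,0,0,0,-1]]'
python3 -m jog '[[15,0,0,0,-1],[15,0,0,0,-1],[0,0,-30,0,-1],[0,0,-50,0,-1],[0,0,-50,0,-1],[50,0,0,0,-1],[0,0,0,0,-1],[0,0,0,0,-1]]'
python3 look2.py
python3 - <<'E'
from h import *
for n in("bear","carton","marker"):
    for o in r.landmark_of("top",n)[:1]: print(n,np.round(o["xy"]))
p,_=r.read_camera("side"); cv2.imwrite("pics/s3.png",p[100:400,150:550,::-1].repeat(2,0).repeat(2,1))
E
```

```text
clock: 23.45
tcp_pos: [421.1, -23.9, 7.8]
tcp_rot: [0.766, 0.643, -0.0, 0.0]
force: [-0.0, -0.3, -0.3]
width: -0.2
finger_force: 0.0
clock: 24.45
tcp_pos: [434.3, 56.3, 137.3]
tcp_rot: [0.765, 0.644, -0.001, -0.0]
force: [-0.9, -1.1, 0.1]
width: -0.0
finger_force: 0.0
tcp pen [-121.8  -33. ] z 137.3 t 24.45
side 0.86 [257. 333.] pen [ 22.6 -31.2]
side 0.62 [294. 342.] pen [19.3 21.7]
bear [281. 188.]
carton [312. 297.]
marker [207. 244.]
```

View pics/s3.png

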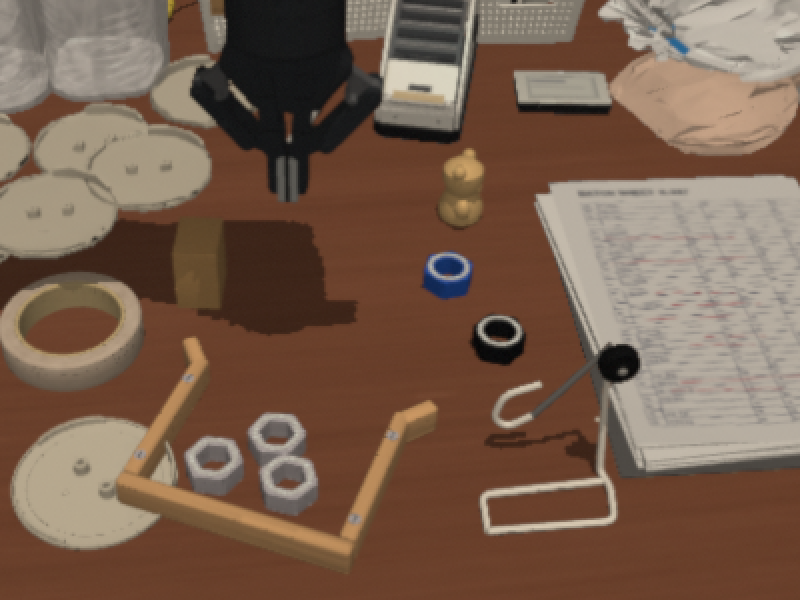

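All three nuts lie flat inside the pen at crop px (215,465), (277,438) and (289,485). The bear and carton are upright and have not moved, and the arm is clear.

```bash
python3 - <<'E'
from h import *
print(w2pen(p2w("side",[(288.5,319)],9)[0])); print(r.hand_in())
E
```

```text
[-15.08186526  -0.79022333]
the job is handed in; nothing more can be done
None
```

I swept all three steel nuts into the pen, where they lie flat, with the bear, carton and marker left in place, and handed the job in at about 24.5 s; no verdict came back.

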